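# Re-rack the microscope objectives in reverse order

## Robot

A 7-joint arm with a two-finger parallel gripper is mounted at the origin on the work surface. World frame = base frame: x ahead of the robot, y to its left, z up, the work surface at z = 0. Lengths are in m, angles in rad, forces in N, time in s.
With the tool pointing down it reaches from about 0.4 to 0.925 m from the base axis. Payload 4.1 kg.
Tool frame: the origin (TCP) lies midway between the tips of the shut fingers; the grasp point (between the pads) lies r.tcp_to_grasp behind it (r.tcp_to_grasp is the distance from the TCP to the grasp point, in m); z points along the fingers, y is the line along which they close (so a half turn about z gives the same grasp; the last joint's range is limited). The gripper opens to 85 mm and grips with 20 to 120 N. Pads are 22 mm wide; open, the fingers measure 114 mm over their backs; the gripper's body (76 mm by 85 mm) begins 54 mm behind the grasp point. The pads swing forward as they close: fully open they stand 13 mm farther back than shut.
Start: joints at [1.144, 0.398, 0.045, 1.537, -0.019, 1.207, -0.051], TCP at [0.209, -0.615, 0.231] pointing down, gripper open.
Joint ranges: [-2.82, 2.82], [-0.49, 2.23], [-1.37, 1.46], [0, 2.46], [-1.36, 4.5], [0.23, 2], [-2.94, 2.94]. Speed limits (rad/s): [2.57, 2.57, 3.14, 3.14, 3.14, 3.14, 3.14].

## Interface

Orientations are given as [roll, pitch, yaw] about the fixed x, y, z axes, in that order (R = Rz(yaw) Ry(pitch) Rx(roll)).
In Python, from station import r gives the robot as it stands. The module is installed in compiled form; this text tells all that it offers.
- The arm moves only by the tool carry_out, never from a script. Its argument "increments" is one flat list of numbers, 7 for each row, row after row: the turn, a rotation vector about the tool's x, y, z in degrees, then the shift along the tool's x, y, z in cm, then the closure, from 0 (fully open) to 1 (shut). In form: [wx, wy, wz, x, y, z, grip, wx, wy, wz, x, y, z, grip, ...]. A call has 1 to 10 rows; each row is the pose to reach, as a shift and turn from the pose commanded when the call began, along the tool's axes at that moment; what a row does not reach only later rows make up. A row lasts 1/8 s, in which the tool goes at most 62.5 mm and 10.7 degrees, less where a joint would pass 70% of its speed; a pose out of reach is approached as far as the arm can. A call with a gripper value outside its range is refused whole. The fingers move at their own pace and stop on an object; "force" is the grip in N (left out, the last holds). Time passes only in rows, so rows that repeat a pose let the fingers close. It gives the time, the measured TCP pose, the force, the opening and the grip force at its end, in the units of the state.
- r.state(): the state, without advancing time (a new reading comes with each control period).
- r.camera(name): name is "scene" or "top" or "wrist"; returns a dict with "image" (400x640x3 uint8, red, green, blue), "intrinsics" (3x3 intrinsics, pixels), "origin" and "orientation" of the camera in the world; the wrist camera has in their place "mount" (4x4, takes a point from camera to tool coordinates, whose origin is the TCP and whose axes are the flange's). Camera axes: x right, y down, z forward; pixel columns grow to the right and rows downward; lengths in m; the calibration is good to about 2 mm. The wrist camera is an equidistant fisheye: a pixel r from the principal point sees the ray r / f radians off the axis. A picture is of the moment at which its call begins: read the wrist's pose just before it. There is no depth.
- r.job_done(): hands the job in; it is judged then, once.
The state is a dict: "time_s": time; "joint_pos": joint angles; "joint_velocities": joint speeds; "joint_efforts": joint torques, N m; "tool_pos": TCP position; "tcp_rot": TCP orientation; "ft_force": force on the tool from outside, world axes, zero at the start; "torque": the same for the moment, N m; "gripper_width": finger opening in m; "finger_force": force on a finger pad.
Only numpy, scipy, OpenCV 4.12 (cv2) and the standard library are available. Lean on these libraries where they do the work, as an engineer would, in place of code of your own. Each camera call takes 0.05 s, during which the arm holds its last target. There are 200 camera calls.

## Task

Move the four microscope objectives from the black rack to the aluminium rack, reversing their order: seen from the robot, the one at the left end of the black rack goes to the right end of the aluminium rack, the next one beside it, and so on. Each must end standing upright, nose up, flat on the floor of its own cup; they are delicate, so set them down rather than dropping them, and never knock one over.

Things in the scene. Friction and masses are not known exactly. Their poses are not given: they have to be found in the camera images.
- stub_mid (a point): microscope objective (loose, 0.08 to 0.2 kg, round), nose up in one of the four cups of the black rack at the start: the short stout one: plain steel barrel 40 mm across and 52 mm high, with a wide flat glass front 29 mm across; the shortest of the four. Foot 30 mm across. Grip on the barrel (40 mm), 10 to 42 mm above its underside. This point: on its axis, half-way up (26 mm above its underside); z is its axis, up towards the nose.
- collar_mid (a point): microscope objective (loose, 0.08 to 0.2 kg, round), nose up in one of the four cups of the black rack at the start: the one with a ribbed black ring standing out round its waist: ring 44 mm across, from 23 to 41 mm above its underside, steel barrel 32 mm across below it; 62 mm high, blunt nose 18 mm across. Foot 28 mm across. Grip on the ring. This point: on its axis, half-way up (31 mm above its underside); z is its axis, up towards the nose.
- cone_mid (a point): microscope objective (loose, 0.08 to 0.2 kg, round), nose up in one of the four cups of the black rack at the start: the one with a pointed nose: steel barrel 36 mm across up to 46 mm above its underside, then a cone to a 9 mm tip; 70 mm high. Foot 30 mm across. Grip on the barrel. This point: on its axis, half-way up (35 mm above its underside); z is its axis, up towards the nose.
- slim_mid (a point): microscope objective (loose, 0.08 to 0.2 kg, round), nose up in one of the four cups of the black rack at the start: the thin, tall one: barrel 26 mm across up to 57 mm above its underside, then a narrow straight dark nose 15 mm across; 74 mm high. Foot 27 mm across. Grip on the barrel. This point: on its axis, half-way up (37 mm above its underside); z is its axis, up towards the nose.
- black_rack: fixed black plastic block, 100 x 290 mm, 20 mm high, with four white cups in a row, all full at the start. Origin: centre of its underside, on the bench; x points away from the robot, across the block; y to the robot's left, along the row (within 0.35 rad). The cups are at x = 0, y = +102, +34, -34, -102 mm. It may be the left or the right of the two racks.
- seat_stub: round white cup fixed on the black rack, the one in which the stub objective stands at the start (the four cups are alike and stay put): 62 mm outside, 56 mm inside, 8 mm high, floor 3 mm thick. Origin: centre of its underside, 20 mm above the bench; z up.
- seat_collar: round white cup fixed on the black rack, the one in which the collar objective stands at the start (the four cups are alike and stay put): 62 mm outside, 56 mm inside, 8 mm high, floor 3 mm thick. Origin: centre of its underside, 20 mm above the bench; z up.
- seat_cone: round white cup fixed on the black rack, the one in which the cone objective stands at the start (the four cups are alike and stay put): 62 mm outside, 56 mm inside, 8 mm high, floor 3 mm thick. Origin: centre of its underside, 20 mm above the bench; z up.
- seat_slim: round white cup fixed on the black rack, the one in which the slim objective stands at the start (the four cups are alike and stay put): 62 mm outside, 56 mm inside, 8 mm high, floor 3 mm thick. Origin: centre of its underside, 20 mm above the bench; z up.
- metal_rack: fixed aluminium block of the same size as the black one (100 x 290 x 20 mm), with four empty dark steel cups in a row. Origin: centre of its underside, on the bench; x points away from the robot, across the block; y to the robot's left, along the row (within 0.35 rad). The cups are at x = 0, y = +102, +34, -34, -102 mm, each 56 mm wide inside, its floor 23 mm and its rim 28 mm above the block's underside (so a rim 5 mm high round the floor).
Things that resemble listed ones, but are neither listed nor needed, are in the scene too. What is shaped like the part that bears slim_mid but orange is not meant.

How it is judged:
At the end, for the whole second after the job is handed in: Each objective stands in the aluminium cup that mirrors its first place (left end to right end, and so on): within 16 mm of the cup's centre along and across the row, within 3 mm of the height when on its floor, upright within 0.1 rad, slower than 0.02 m/s, no finger on it (((y of seat_stub in the frame of black_rack between 0.092 and 0.112 m and y of stub_mid in the frame of metal_rack between -0.118 and -0.086 m) or (y of seat_stub in the frame of black_rack between 0.024 and 0.044 m and y of stub_mid in the frame of metal_rack between -0.05 and -0.018 m) or (y of seat_stub in the frame of black_rack between -0.044 and -0.024 m and y of stub_mid in the frame of metal_rack between 0.018 and 0.05 m) or (y of seat_stub in the frame of black_rack between -0.112 and -0.092 m and y of stub_mid in the frame of metal_rack between 0.086 and 0.118 m)) and x of stub_mid in the frame of metal_rack between -0.016 and 0.016 m and z of stub_mid in the frame of metal_rack between 0.046 and 0.052 m and angle between each of stub_mid, collar_mid, cone_mid, slim_mid's own z axis and vertical below 0.1 rad and linear speed of each of stub, collar, cone, slim below 0.02 m/s and contact force between the fingers and stub below 0.1 N and ((y of seat_collar in the frame of black_rack between 0.092 and 0.112 m and y of collar_mid in the frame of metal_rack between -0.118 and -0.086 m) or (y of seat_collar in the frame of black_rack between 0.024 and 0.044 m and y of collar_mid in the frame of metal_rack between -0.05 and -0.018 m) or (y of seat_collar in the frame of black_rack between -0.044 and -0.024 m and y of collar_mid in the frame of metal_rack between 0.018 and 0.05 m) or (y of seat_collar in the frame of black_rack between -0.112 and -0.092 m and y of collar_mid in the frame of metal_rack between 0.086 and 0.118 m)) and x of collar_mid in the frame of metal_rack between -0.016 and 0.016 m and z of collar_mid in the frame of metal_rack between 0.051 and 0.057 m and contact force between the fingers and collar below 0.1 N and ((y of seat_cone in the frame of black_rack between 0.092 and 0.112 m and y of cone_mid in the frame of metal_rack between -0.118 and -0.086 m) or (y of seat_cone in the frame of black_rack between 0.024 and 0.044 m and y of cone_mid in the frame of metal_rack between -0.05 and -0.018 m) or (y of seat_cone in the frame of black_rack between -0.044 and -0.024 m and y of cone_mid in the frame of metal_rack between 0.018 and 0.05 m) or (y of seat_cone in the frame of black_rack between -0.112 and -0.092 m and y of cone_mid in the frame of metal_rack between 0.086 and 0.118 m)) and x of cone_mid in the frame of metal_rack between -0.016 and 0.016 m and z of cone_mid in the frame of metal_rack between 0.055 and 0.061 m and contact force between the fingers and cone below 0.1 N and ((y of seat_slim in the frame of black_rack between 0.092 and 0.112 m and y of slim_mid in the frame of metal_rack between -0.118 and -0.086 m) or (y of seat_slim in the frame of black_rack between 0.024 and 0.044 m and y of slim_mid in the frame of metal_rack between -0.05 and -0.018 m) or (y of seat_slim in the frame of black_rack between -0.044 and -0.024 m and y of slim_mid in the frame of metal_rack between 0.018 and 0.05 m) or (y of seat_slim in the frame of black_rack between -0.112 and -0.092 m and y of slim_mid in the frame of metal_rack between 0.086 and 0.118 m)) and x of slim_mid in the frame of metal_rack between -0.016 and 0.016 m and z of slim_mid in the frame of metal_rack between 0.057 and 0.063 m and contact force between the fingers and slim below 0.1 N); the robot touches nothing.
It fails at once if an objective is knocked over or turned on its side (angle between any of stub_mid, collar_mid, cone_mid, slim_mid's own z axis and vertical above 0.9 rad).
It fails at once if an objective is dropped (it moves faster than 0.7 m/s with no finger on it) ((linear speed of stub above 0.7 m/s and contact force between the fingers and stub below 0.05 N) or (linear speed of collar above 0.7 m/s and contact force between the fingers and collar below 0.05 N) or (linear speed of cone above 0.7 m/s and contact force between the fingers and cone below 0.05 N) or (linear speed of slim above 0.7 m/s and contact force between the fingers and slim below 0.05 N)).
It also fails if it takes over 109 s, if anything falls off the work surface, if the arm or the gripper's body presses on something with over 40 N, if the wrist force passes 120 N, or if a joint passes its speed limit or range.

## Working session

There is one attempt and no reset: what is moved stays moved. The work goes in short steps, Python scripts to look and compute and a tool call to move; the robot and the scene stay as the last step left them, time stands still between calls to the robot, and variables do not carry over. Pictures are saved under pics/ and viewed, at most 14 in all, crops included, and the job is handed in when it is done.

Besides the shell and the picture viewer there is one more tool, called as name(argument=value, ...) on one line, values as JSON. carry_out: Moves the arm, as the interface text tells. Its arguments: {"type":"object","properties":{"increments":{"type":"array","items":{"type":"number"}},"force":{"type":"number"}},"required":["increments"]}

```bash
mkdir -p pics; python3 - <<'E'
from station import r
import cv2,numpy as np
s=r.state(); print(s); print(r.tcp_to_grasp)
for n in ("top","scene"):
    c=r.camera(n); cv2.imwrite(f"pics/{n}0.png",c["image"][:,:,::-1]); print(n,c["intrinsics"],c["origin"],c["orientation"])
E
```

```text
{'time_s': 0.0, 'joint_pos': array([ 1.14398727,  0.3991877 ,  0.04500588,  1.5378896 , -0.01867629,
        1.20688418, -0.05070424]), 'joint_velocities': array([ 0.00041315, -0.00138248, -0.00154633, -0.00071335,  0.00175146,
        0.00109926, -0.00011051]), 'joint_efforts': array([-4.91408937e-04, -4.75125110e+01,  1.36411395e+00, -2.54218680e+01,
        1.14098011e-02,  9.43466759e-03, -2.14878662e-05]), 'tool_pos': array([ 0.20910518, -0.61477683,  0.2302614 ]), 'tcp_rot': array([-3.13964999e+00,  1.45972846e-04,  3.27951139e-01]), 'ft_force': array([ 0.13246788,  0.07145761, -0.37517024]), 'torque': array([ 0.01947199, -0.06986382,  0.01807594]), 'finger_force': 0.0, 'gripper_width': 0.08545378612862795}
0.0187
top [[459.50433633   0.         322.1864321 ]
 [  0.         459.50433633 192.52406499]
 [  0.           0.           1.        ]] [0.37217749 0.03346799 1.33553981] [-3.00035523e+00 -1.44233076e-04 -1.59900500e+00]
scene [[375.14684472   0.         324.07921282]
 [  0.         375.14684472 196.88756661]
 [  0.           0.           1.        ]] [0.90613215 0.44843005 0.73321535] [-2.43469427e+00 -1.95821002e-03  2.38180592e+00]
```

View pics/top0.png

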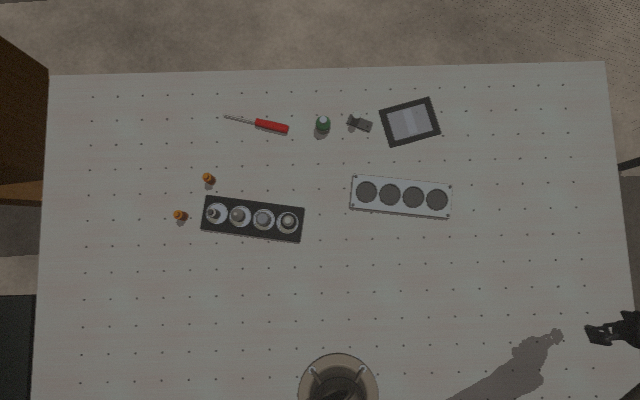

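View pics/scene0.png

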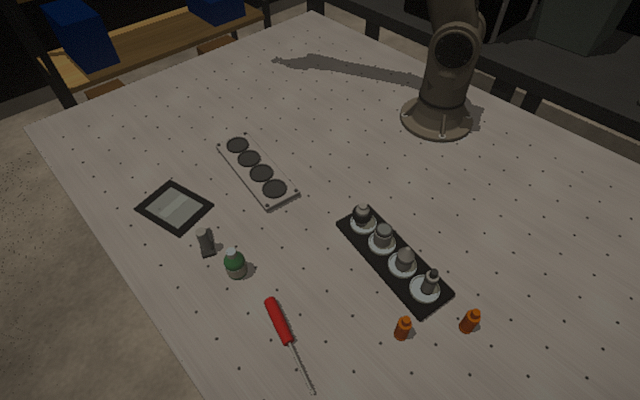

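The top view shows the black rack on the left, with its cups at about (217,214), (240,216), (263,220) and (287,223). The aluminium rack's cups are at about (366,192), (389,195), (413,197) and (437,200). Things that could be mistaken for the slim objective are the two orange pieces at (208,178) and (180,215). The grey part at (359,123) and the green jar at (322,125) also lie outside the rack, so the four in the black rack are the right ones. Next I'll measure and take one crop.

```bash
cat > h.py <<'E'
from station import r
import cv2,numpy as np
from scipy.spatial.transform import Rotation as R
def ray(c,uv,z):
    K=c["intrinsics"];d=np.linalg.inv(K)@np.array([uv[0],uv[1],1.]);d=R.from_euler('xyz',c["orientation"]).as_matrix()@d
    o=np.array(c["origin"]);return (o+d*(z-o[2])/d[2])[:2]
def rackfit(ctr):
    # ctr: 4 world xy, left to right -> centre, yaw of rack
    ctr=np.array(ctr);y=np.array([.102,.034,-.034,-.102]);m=ctr.mean(0);v=(y[:,None]*(ctr-m)).sum(0)
    return m,np.arctan2(-v[0],v[1]),np.linalg.norm(v)/(y**2).sum()
E
python3 - <<'E'
from h import *
c=r.camera("top");im=c["image"];hsv=cv2.cvtColor(im,cv2.COLOR_RGB2HSV)
big=cv2.resize(im[160:260,190:460],None,fx=2.9,fy=2.9,interpolation=cv2.INTER_CUBIC)
s=r.camera("scene")["image"][190:330,320:500];sb=cv2.resize(s,None,fx=2.5,fy=2.5,interpolation=cv2.INTER_CUBIC)
out=np.zeros((290+350,783,3),np.uint8)[:600];out[:290]=big[:290,:783];out[290:600,:450]=sb[:310,:450]
cv2.imwrite("pics/crop1.png",out[:,:,::-1])
g=cv2.cvtColor(im,cv2.COLOR_RGB2GRAY)
def blobs(mask,x0,x1,y0,y1,z,amin,amax):
    m=np.zeros_like(mask);m[y0:y1,x0:x1]=mask[y0:y1,x0:x1];res=[]
    for q in cv2.findContours(m,cv2.RETR_EXTERNAL,cv2.CHAIN_APPROX_NONE)[0]:
        a=cv2.contourArea(q)
        if amin<a<amax:
            p,rad=cv2.minEnclosingCircle(q);e=cv2.fitEllipse(q);res.append((e[0],a,rad))
    res.sort();return [(np.round(p,1),a,round(rad,1),np.round(ray(c,p,z),4)) for p,a,rad in res]
for th in (90,105):
  b=blobs((g<th).astype(np.uint8)*255,345,460,170,225,.0255,200,800);print(th,*b,sep="\n")
  if len(b)==4:print(rackfit([x[3] for x in b]))
m=(g<70).astype(np.uint8)*255;m=cv2.morphologyEx(m,cv2.MORPH_CLOSE,np.ones((3,3)))
mm=np.zeros_like(m);mm[185:255,190:315]=m[185:255,190:315]
q=max(cv2.findContours(mm,cv2.RETR_EXTERNAL,cv2.CHAIN_APPROX_NONE)[0],key=cv2.contourArea);re=cv2.minAreaRect(q);print(re)
bp=cv2.boxPoints(re);w=np.array([ray(c,p,.02) for p in bp]);print(w,w.mean(0))
# metal block corners too: cups white
print(blobs((g>125).astype(np.uint8)*255,203,303,198,240,.027,80,800))
E
```

```text
90
(array([365.9, 191.5]), 333.5, 10.9, array([ 0.5577, -0.0979]))
(array([389.4, 194.2]), 340.5, 11.1, array([ 0.5479, -0.1652]))
(array([412.8, 196.7]), 341.5, 11.0, array([ 0.5389, -0.2322]))
(array([436.4, 199.3]), 346.0, 11.0, array([ 0.5295, -0.2996]))
(array([ 0.5435  , -0.198725]), np.float64(-0.13837498843099363), np.float64(0.9979210331525756))
105
(array([330.9, 212.8]), 252.5, 52.9, array([0.499 , 0.0047]))
(array([366.2, 191.5]), 348.5, 11.2, array([ 0.5578, -0.0987]))
(array([389.6, 194.2]), 355.5, 11.3, array([ 0.5481, -0.1657]))
(array([413.1, 196.6]), 358.5, 11.3, array([ 0.5391, -0.2331]))
(array([436.6, 199.3]), 358.5, 11.3, array([ 0.5293, -0.3002]))
((252.04196166992188, 218.1883544921875), (100.80230712890625, 35.239830017089844), 7.666804790496826)
[[0.46391903 0.38095389]
 [0.56442582 0.36830785]
 [0.51721571 0.08056665]
 [0.41762017 0.09622397]] [0.49079518 0.23151309]
[]
```

View pics/crop1.png

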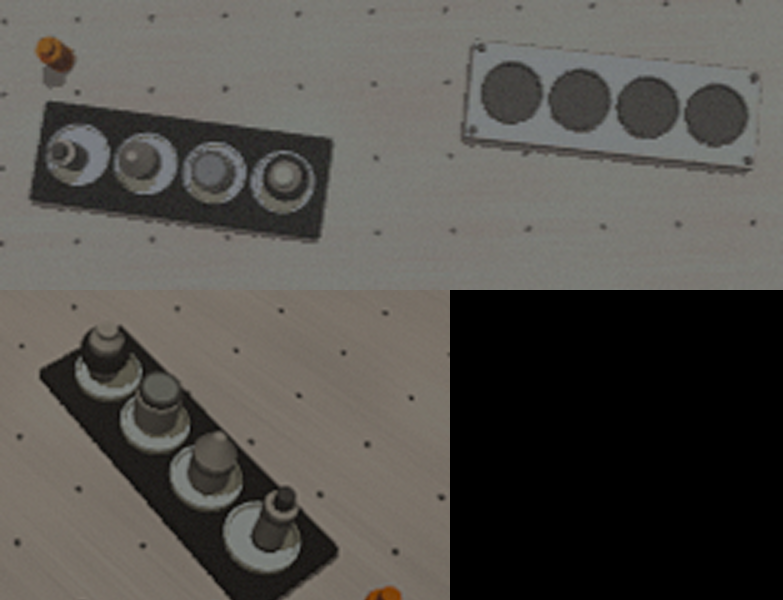

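The crop shows, from left to right: slim (dark narrow nose, 61,152), cone (tip 129,156), stub (flat top 210,167) and collar (287,175). So on the aluminium rack, left to right, the order is collar, stub, cone, slim. I'll cast rays to the tops from both views.

```bash
cat >> h.py <<'E'
psi=-0.145
M0=np.array([.5435,-.1990]);psiM=-.1385
B0=np.array([.491,.2315]);psiB=-.155
def cup(c0,ps,y): return c0+y*np.array([-np.sin(ps),np.cos(ps)])
def go(xy,z,yaw=None):
    """cm shift along tool axes + deg turn"""
    s=r.state();p=s["tool_pos"];Rm=R.from_euler('xyz',s["tcp_rot"])
    d=Rm.inv().apply(np.array([xy[0],xy[1],z])-p)*100
    t=None
    if yaw is not None: t=np.degrees((Rm.inv()*R.from_euler('xyz',[np.pi,0,yaw])).as_rotvec())
    print("shift cm",d.round(2),"turn deg",None if t is None else t.round(2))
E
python3 - <<'E'
from h import *
t=r.camera("top");s=r.camera("scene")
top={'slim':((60,152),(287,203),.097,.102),'cone':((129,156),(219,147),.093,.034),'stub':((210,167),(160,100),.075,-.034),'collar':((287,175),(107,40),.085,-.102)}
for k,(a,b,z,y) in top.items():
    pa=ray(t,(190+a[0]/2.9,160+a[1]/2.9),z);pb=ray(s,(320+b[0]/2.5,190+b[1]/2.5),z)
    print(k,pa.round(4),pb.round(4),"cup",cup(B0,psiB,y).round(4))
cup4=[ray(t,(190+a/2.9,160+b/2.9),.0275) for a,b in ((78,155),(145,163),(213,172),(283,181))]
print(np.round(cup4,4),rackfit(cup4))
print([cup(M0,psiM,y).round(4) for y in (.102,.034,-.034,-.102)])
go((.49,.23),.22,np.pi/2-.15)
E
```

```text
slim [0.5024 0.3314] [0.506  0.3359] cup [0.5067 0.3323]
cone [0.4972 0.2678] [0.5012 0.2676] cup [0.4962 0.2651]
stub [0.4864 0.1945] [0.4889 0.1979] cup [0.4858 0.1979]
collar [0.4759 0.1209] [0.4796 0.1265] cup [0.4753 0.1307]
[[0.5062 0.3304]
 [0.4964 0.2644]
 [0.4857 0.1976]
 [0.4749 0.129 ]] (array([0.49080366, 0.23036911]), np.float64(-0.15482697522397545), np.float64(0.9987394341214594))
[array([ 0.5576, -0.098 ]), array([ 0.5482, -0.1653]), array([ 0.5388, -0.2327]), array([ 0.5294, -0.3   ])]
shift cm [ 53.8  -70.98   1.14] turn deg [-3.000e-02 -2.000e-02 -6.262e+01]
```

carry_out(increments=[0,0,-6,5,-3,0,0,0,0,-12,10,-6,0,0,0,0,-18,15,-9,0,0,0,0,-24,20,-12,0,0,0,0,-30,25,-15.5,0,0,0,0,-36,30,-18.5,0,0,0,0,-42,35,-22,0,0,0,0,-48,40,-25,0,0,0,0,-54,45,-28,0,0,0,0,-54,45.7,-28.3,0,0])

```text
time_s: 1.55
tool_pos: [0.5537, -0.1945, 0.2315]
tcp_rot: [3.141, -0.003, 1.279]
ft_force: [-0.1, -0.8, -0.7]
gripper_width: 0.0855
finger_force: 0.0
```

```bash
python3 - <<'E'
from h import *
s=r.state();print(s["time_s"],s["tool_pos"],s["tcp_rot"],s["joint_pos"].round(2))
go((.49,.23),.22,np.pi/2-.155)
E
```

```text
1.55 [ 0.55372994 -0.19450391  0.23151882] [ 3.14051407 -0.00321501  1.27942545] [ 0.56  0.3  -0.37  1.68  0.11  1.18 -0.13]
shift cm [ 38.83 -18.3    1.26] turn deg [ 0.07 -0.18 -7.81]
```

carry_out(increments=[0,0,-1,5,-2.5,0,0,0,0,-2,10,-5,0,0,0,0,-3,15,-7,0,0,0,0,-4,20,-9.5,0,0,0,0,-5,25,-12,0,0,0,0,-6,30,-14,0,0,0,0,-7,35,-16.5,0,0,0,0,-7.8,38.8,-18.3,0,0,0,0,-7.8,38.8,-18.3,0,0,0,0,-7.8,38.8,-18.3,0,0])

```text
time_s: 2.8
tool_pos: [0.4913, 0.2228, 0.231]
tcp_rot: [3.141, 0.002, 1.404]
ft_force: [-0.2, -0.0, 0.5]
gripper_width: 0.0855
finger_force: 0.0
```

```bash
python3 - <<'E'
from h import *
s=r.state();print(s["time_s"],s["tool_pos"],s["tcp_rot"],s["joint_pos"].round(2))
w=r.camera("wrist");print(w["intrinsics"],w["mount"])
cv2.imwrite("pics/w1.png",w["image"][:,:,::-1])
E
```

```text
2.8 [0.49131149 0.22276196 0.23101158] [3.14141200e+00 1.59404122e-03 1.40446788e+00] [ 0.04  0.25 -0.64  1.79  0.16  1.16 -0.82]
[[309.70691629   0.         325.59898694]
 [  0.         309.70691629 196.05159598]
 [  0.           0.           1.        ]] [[ 4.00796983e-04 -9.59019789e-01 -2.83338814e-01  7.25832293e-02]
 [ 9.99999793e-01  5.26833531e-04 -3.68628921e-04  1.66231005e-04]
 [ 5.02794818e-04 -2.83338608e-01  9.59019802e-01 -1.41511441e-01]
 [ 0.00000000e+00  0.00000000e+00  0.00000000e+00  1.00000000e+00]]
```

View pics/w1.png

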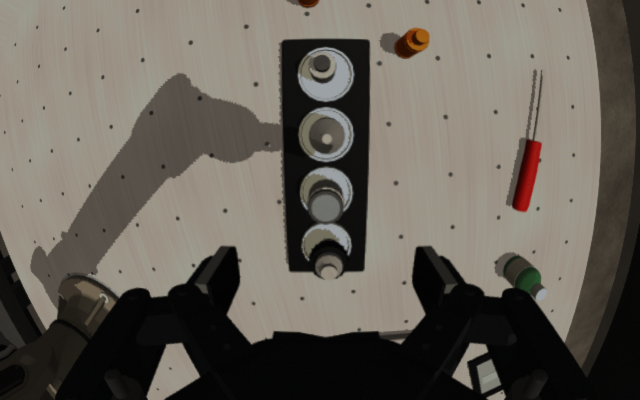

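The wrist view shows the four in a row, with their tops at slim (323,64), cone (326,139), stub (325,207) and collar (328,271). The cup centres are at about (326,74) and (326,134).

```bash
cat >> h.py <<'E'
def wray(w,s,uv,z):
    K=w["intrinsics"];d=np.array([uv[0]-K[0,2],uv[1]-K[1,2]]);rr=np.hypot(*d);th=rr/K[0,0]
    v=np.r_[d/rr*np.sin(th),np.cos(th)];M=w["mount"];Rm=R.from_euler('xyz',s["tcp_rot"]).as_matrix()
    d=Rm@M[:3,:3]@v;o=np.array(s["tool_pos"])+Rm@M[:3,3];return (o+d*(z-o[2])/d[2])[:2]
E
python3 - <<'E'
from h import *
s=r.state();w=r.camera("wrist")
for k,uv,z in (('slim',(323,64),.097),('cone',(326,139),.093),('stub',(325,207),.075),('collar',(328,271),.085),('cslim',(326,74),.028),('ccone',(326,134),.028)):
    print(k,wray(w,s,uv,z).round(4))
print([cup(np.array([.491,.2305]),psiB,y).round(4) for y in (.102,.034,-.034,-.102)])
E
```

```text
slim [0.5078 0.332 ]
cone [0.4992 0.265 ]
stub [0.4865 0.1956]
collar [0.4782 0.1272]
cslim [0.5102 0.3298]
ccone [0.499  0.2638]
[array([0.5067, 0.3313]), array([0.4962, 0.2641]), array([0.4858, 0.1969]), array([0.4753, 0.1297])]
```

```bash
python3 - <<'E'
from h import *
go((.5065,.3325),.14,np.pi/2-.155);go((.5065,.3325),.038,np.pi/2-.155)
E
```

```text
shift cm [11.14 -0.37  9.09] turn deg [ 0.01  0.08 -0.74]
shift cm [11.16 -0.37 19.29] turn deg [ 0.01  0.08 -0.74]
```

carry_out(increments=[0,0,-0.7,5,-0.2,0,0,0,0,-0.7,10,-0.3,3,0,0,0,-0.7,11.1,-0.4,8,0,0,0,-0.7,11.1,-0.4,9,0,0,0,-0.7,11.1,-0.4,9,0])

```text
time_s: 3.52
tool_pos: [0.5059, 0.3325, 0.1412]
tcp_rot: [-3.142, 0.002, 1.416]
ft_force: [0.1, -0.2, -0.1]
gripper_width: 0.0857
finger_force: 0.0
```

```bash
python3 - <<'E'
from h import *
go((.5065,.3325),.038,np.pi/2-.155)
w=r.camera("wrist");cv2.imwrite("pics/w2.png",w["image"][:,:,::-1])
E
```

```text
shift cm [ 0.02  0.06 10.32] turn deg [-0.    0.1   0.01]
```

View pics/w2.png

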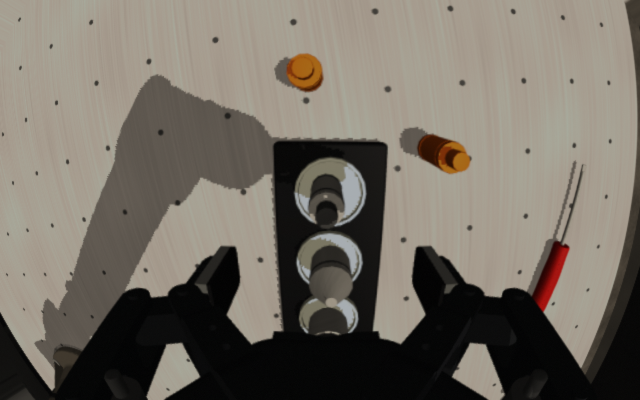

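Slim's nose is at (326,215), centred between the fingers (about 238 and 414), and the orange pieces at (305,72) and (442,155) are clear of them. I'll descend and grip.

carry_out(increments=[0,0,0,0,0,3,0,0,0,0,0,0,6,0,0,0,0,0,0,8.5,0,0,0,0,0,0,10.3,0,0,0,0,0,0,10.3,0,0,0,0,0,0,10.3,0.3,0,0,0,0,0,10.3,0.6,0,0,0,0,0,10.3,0.9,0,0,0,0,0,10.3,0.9,0,0,0,0,0,10.3,0.9], force=30)

```text
time_s: 4.82
tool_pos: [0.5054, 0.3349, 0.0389]
tcp_rot: [3.141, -0.0, 1.419]
ft_force: [-0.5, -0.6, 4.5]
gripper_width: 0.0252
finger_force: 29.5
```

carry_out(increments=[0,0,0,0,0,-1,0.9,0,0,0,0,0,-4,0.9,0,0,0,0,0,-8,0.9,0,0,0,0,0,-12,0.9,0,0,0,0,0,-12,0.9])

```text
time_s: 5.45
tool_pos: [0.5067, 0.3365, 0.162]
tcp_rot: [3.136, -0.005, 1.419]
ft_force: [0.8, 0.5, -1.0]
gripper_width: 0.0249
finger_force: 29.6
```

```bash
python3 - <<'E'
from h import *
go((.5294,-.300),.16,np.pi/2-.1385)
w=r.camera("wrist");cv2.imwrite("pics/w3.png",w["image"][:,:,::-1])
E
```

```text
shift cm [-6.257e+01  1.188e+01 -3.000e-02] turn deg [ 0.3  -0.27 -0.77]
```

View pics/w3.png

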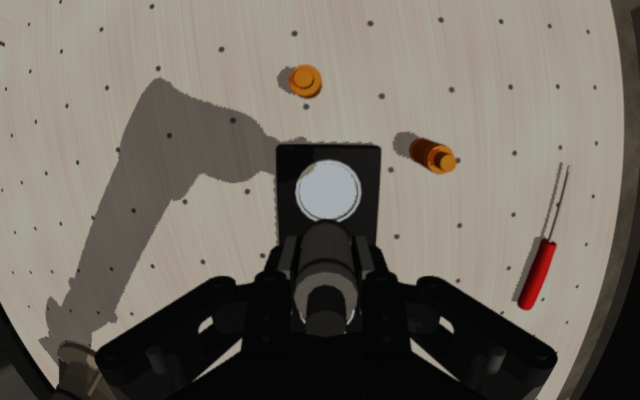

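The slim objective is held upright between the pads (nose at about 326,320). I'll carry it across.

carry_out(increments=[0,0,0,-1.5,0.3,0,0.9,0,0,0,-4,0.8,0,0.9,0,0,0,-8,1.5,0,0.9,0,0,0,-12,2.3,0,0.9,0,0,0,-16,3,0,0.9,0,0,0,-20,3.8,0,0.9,0,0,0,-24,4.6,0,0.9,0,0,0,-28,5.3,0,0.9,0,0,0,-31.5,6,0,0.9,0,0,0,-32.5,6.2,0,0.9])

```text
time_s: 6.75
tool_pos: [0.5155, -0.0001, 0.1567]
tcp_rot: [-3.138, 0.002, 1.413]
ft_force: [0.5, -0.4, -1.9]
gripper_width: 0.0252
finger_force: 29.6
```

carry_out(increments=[0,0,0,-1.5,0.3,0,0.9,0,0,0,-5,1,0,0.9,0,0,0,-9,1.7,0,0.9,0,0,0,-13,2.4,0,0.9,0,0,-0.8,-17,3.2,0,0.9,0,0,-0.8,-21,4,0,0.9,0,0,-0.8,-25,4.7,0,0.9,0,0,-0.8,-28.5,5.4,0,0.9,0,0,-0.8,-30,5.7,0,0.9,0,0,-0.8,-30,5.7,0,0.9])

```text
time_s: 8.0
tool_pos: [0.5279, -0.301, 0.1578]
tcp_rot: [-3.141, -0.001, 1.432]
ft_force: [-0.1, 0.3, -1.0]
gripper_width: 0.0251
finger_force: 29.6
```

```bash
python3 - <<'E'
from h import *
go((.5294,-.300),.039,np.pi/2-.1385)
w=r.camera("wrist");cv2.imwrite("pics/w4.png",w["image"][:,:,::-1])
E
```

```text
shift cm [ 0.1   0.14 11.88] turn deg [-0.04 -0.05 -0.  ]
```

View pics/w4.png

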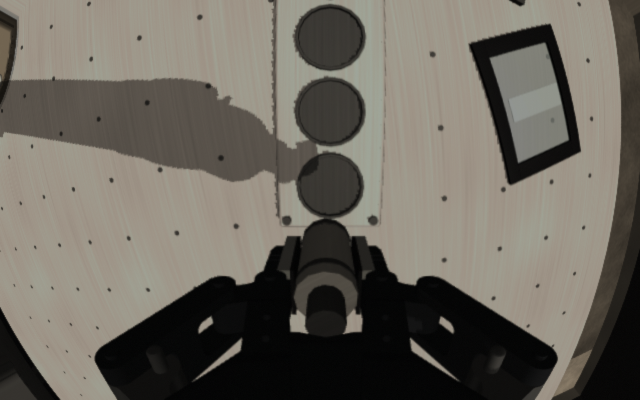

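The cup directly below shows at (331,183), the rack's right end (screws at 287,220 and 373,220). In the previous picture slim's own cup was at (328,191) when directly below, so the alignment looks right. I'll check it with a ray.

```bash
python3 - <<'E'
from h import *
s=r.state();w=r.camera("wrist")
for uv in ((331,183),(331,110),(330,37)): print(wray(w,s,uv,.027).round(4))
E
```

```text
[ 0.5338 -0.2955]
[ 0.5425 -0.2305]
[ 0.5505 -0.1656]
```

carry_out(increments=[0,0,0,0.3,0.3,2,0.9,0,0,0,0.3,0.3,5,0.9,0,0,0,0.3,0.3,8,0.9,0,0,0,0.3,0.3,10,0.9,0,0,0,0.3,0.3,11,0.9,0,0,0,0.3,0.3,11.5,0.9,0,0,0,0.3,0.3,11.8,0.9,0,0,0,0.3,0.3,11.8,0.9])

```text
time_s: 9.1
tool_pos: [0.5318, -0.2989, 0.0408]
tcp_rot: [3.141, 0.001, 1.433]
ft_force: [-0.6, -0.0, -0.3]
gripper_width: 0.0253
finger_force: 29.6
```

carry_out(increments=[0,0,0,0,0,0.1,0.9,0,0,0,0,0,0.2,0.9,0,0,0,0,0,0.2,0.9])

```text
time_s: 9.48
tool_pos: [0.5317, -0.2988, 0.0389]
tcp_rot: [3.141, 0.001, 1.433]
ft_force: [-0.6, 1.8, 2.7]
gripper_width: 0.0252
finger_force: 29.9
```

Contact at z = 0.0389, so I'll release and rise.

carry_out(increments=[0,0,0,0,0,0,0.7,0,0,0,0,0,0,0.4,0,0,0,0,0,0,0,0,0,0,0,0,0,0,0,0,0,0,0,0,0,0,0,0,0,0,-3,0,0,0,0,0,0,-7,0,0,0,0,0,0,-11,0,0,0,0,0,0,-12,0])

```text
time_s: 10.6
tool_pos: [0.5331, -0.2993, 0.1613]
tcp_rot: [3.136, 0.002, 1.433]
ft_force: [-0.2, 0.1, 0.1]
gripper_width: 0.0856
finger_force: 0.0
```

```bash
python3 - <<'E'
from h import *
go((.4995,.2655),.16,np.pi/2-.155)
w=r.camera("wrist");cv2.imwrite("pics/w5.png",w["image"][:,:,::-1])
E
```

```text
shift cm [ 5.548e+01 -1.111e+01 -4.000e-02] turn deg [0.3  0.11 0.96]
```

View pics/w5.png

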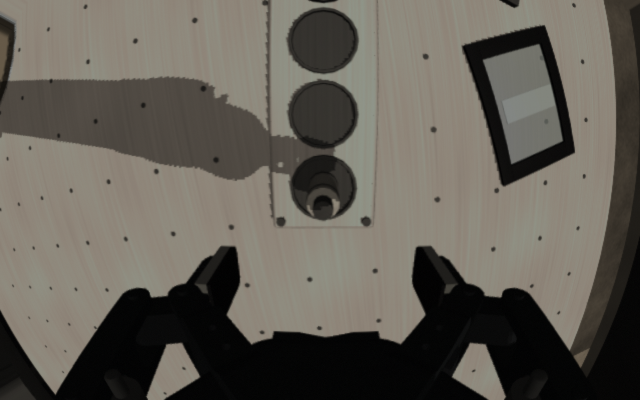

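Slim stands upright in the right-end cup (nose at 323,204). Next is the cone.

carry_out(increments=[0,0,0,3,-0.6,0,0,0,0,0,9,-1.8,0,0,0,0,0,15,-3,0,0,0,0,0,21,-4.2,0,0,0,0,0,27,-5.4,0,0,0,0,1,33,-6.6,0,0,0,0,1,39,-7.8,0,0,0,0,1,45,-9,0,0,0,0,1,51,-10.2,0,0,0,0,1,55.5,-11.1,0,0])

```text
time_s: 11.9
tool_pos: [0.4962, 0.2688, 0.1567]
tcp_rot: [-3.139, 0.001, 1.418]
ft_force: [0.1, 0.4, -1.1]
gripper_width: 0.0852
finger_force: 0.0
```

carry_out(increments=[0,0,0,0,0,0,0,0,0,0,0,0,0,0])

```text
time_s: 12.15
tool_pos: [0.4972, 0.2651, 0.1567]
tcp_rot: [-3.14, 0.002, 1.415]
ft_force: [-0.6, -0.8, -0.0]
gripper_width: 0.0856
finger_force: 0.0
```

```bash
python3 - <<'E'
from h import *
go((.4995,.2655),.034,np.pi/2-.155)
E
```

```text
shift cm [ 0.1   0.24 12.27] turn deg [-0.12  0.14 -0.04]
```

carry_out(increments=[0,0,0,0.1,0.2,3,0,0,0,0,0.1,0.2,7,0,0,0,0,0.1,0.2,10.5,0,0,0,0,0.1,0.2,12.4,0,0,0,0,0.1,0.2,12.4,0,0,0,0,0.1,0.2,12.4,0.3,0,0,0,0.1,0.2,12.4,0.6,0,0,0,0.1,0.2,12.4,0.9,0,0,0,0.1,0.2,12.4,0.9,0,0,0,0.1,0.2,12.4,0.9])

```text
time_s: 13.4
tool_pos: [0.5007, 0.2674, 0.0354]
tcp_rot: [3.14, -0.001, 1.415]
ft_force: [-0.7, -0.5, 6.4]
gripper_width: 0.0352
finger_force: 30.0
```

carry_out(increments=[0,0,0,0,0,-1,0.9,0,0,0,0,0,-4,0.9,0,0,0,0,0,-8,0.9,0,0,0,0,0,-12.5,0.9,0,0,0,0,0,-12.5,0.9,0,0,0,0,0,-12.5,0.9])

```text
time_s: 14.15
tool_pos: [0.4994, 0.2664, 0.1587]
tcp_rot: [-3.141, 0.001, 1.415]
ft_force: [-0.7, -0.5, -2.1]
gripper_width: 0.035
finger_force: 30.2
```

```bash
python3 - <<'E'
from h import *
m=cup(np.array([.545,-.198]),psiM,-.034);print(m);go(m,.16,np.pi/2-.1385)
w=r.camera("wrist");cv2.imwrite("pics/w6.png",w["image"][:,:,::-1])
E
```

```text
[ 0.54030604 -0.23167442]
shift cm [-48.57  11.76  -0.08] turn deg [-0.04  0.07 -0.98]
```

View pics/w6.png

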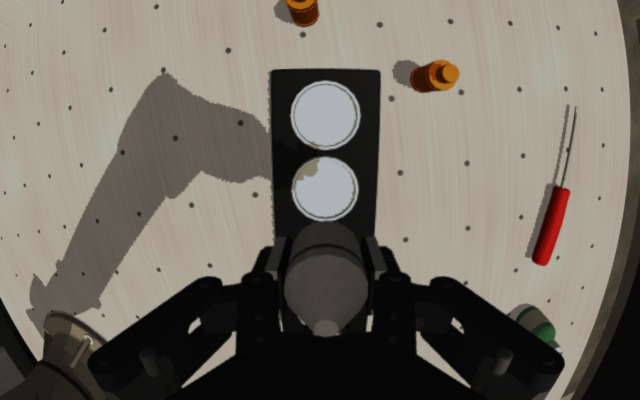

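The cone is held upright (tip at 326,327). I'll carry it to the second cup from the right.

carry_out(increments=[0,0,0,-1.5,0.4,0,0.9,0,0,0,-5,1.2,0,0.9,0,0,0,-9,2.2,0,0.9,0,0,0,-13,3.1,0,0.9,0,0,0,-17,4.1,0,0.9,0,0,0,-21,5.1,0,0.9,0,0,0,-25,6.1,0,0.9,0,0,0,-29,7,0,0.9,0,0,0,-33,8,0,0.9,0,0,0,-36,8.7,0,0.9])

```text
time_s: 15.45
tool_pos: [0.5287, -0.1056, 0.1581]
tcp_rot: [-3.139, 0.001, 1.412]
ft_force: [1.1, 0.8, -2.6]
gripper_width: 0.035
finger_force: 30.2
```

carry_out(increments=[0,0,-1,-4,1,0,0.9,0,0,-1,-8,2,0,0.9,0,0,-1,-11,2.7,0,0.9,0,0,-1,-12.6,3,0,0.9,0,0,-1,-12.6,3,0,0.9,0,0,-1,-12.6,3,0,0.9])

```text
time_s: 16.2
tool_pos: [0.5402, -0.2293, 0.1591]
tcp_rot: [-3.141, -0.001, 1.435]
ft_force: [0.7, 0.4, -0.9]
gripper_width: 0.0353
finger_force: 30.3
```

```bash
python3 - <<'E'
from h import *
m=cup(np.array([.545,-.198]),psiM,-.034);go(m,.0365,np.pi/2-.1385)
E
```

```text
shift cm [-0.25  0.05 12.26] turn deg [-0.03 -0.07  0.14]
```

carry_out(increments=[0,0,0,-0.2,0,2,0.9,0,0,0,-0.2,0,5,0.9,0,0,0,-0.2,0,8,0.9,0,0,0,-0.2,0,10.5,0.9,0,0,0,-0.2,0,11.7,0.9,0,0,0,-0.2,0,12.1,0.9,0,0,0,-0.2,0,12.1,0.9])

```text
time_s: 17.08
tool_pos: [0.5407, -0.233, 0.039]
tcp_rot: [3.14, 0.0, 1.433]
ft_force: [-0.2, -0.4, -1.6]
gripper_width: 0.0351
finger_force: 30.3
```

carry_out(increments=[0,0,0,0,0,0.1,0.9,0,0,0,0,0,0.2,0.9,0,0,0,0,0,0.3,0.9,0,0,0,0,0,0.3,0.9])

```text
time_s: 17.58
tool_pos: [0.5402, -0.2334, 0.0355]
tcp_rot: [3.141, 0.0, 1.433]
ft_force: [-0.3, -1.0, -1.5]
gripper_width: 0.0352
finger_force: 30.4
```

carry_out(increments=[0,0,0,0,0,0.1,0.9,0,0,0,0,0,0.1,0.9])

```text
time_s: 17.82
tool_pos: [0.5402, -0.2334, 0.0354]
tcp_rot: [3.142, 0.001, 1.432]
ft_force: [-2.6, 0.9, 6.6]
gripper_width: 0.0354
finger_force: 31.0
```

On the floor. Release, rise, and go for the stub.

carry_out(increments=[0,0,0,0,0,0,0.7,0,0,0,0,0,0,0.4,0,0,0,0,0,0,0,0,0,0,0,0,0,0,0,0,0,0,0,0,0,0,0,0,0,0,-3,0,0,0,0,0,0,-7,0,0,0,0,0,0,-11,0,0,0,0,0,0,-12.5,0,0,0,0,0,0,-12.5,0])

```text
time_s: 19.08
tool_pos: [0.5404, -0.2334, 0.1598]
tcp_rot: [3.14, 0.001, 1.433]
ft_force: [-0.7, -0.1, -0.8]
gripper_width: 0.0852
finger_force: 0.0
```

```bash
python3 - <<'E'
from h import *
go((.4875,.196),.16,np.pi/2-.155)
w=r.camera("wrist");cv2.imwrite("pics/w7.png",w["image"][:,:,::-1])
E
```

```text
shift cm [ 41.8  -11.15  -0.06] turn deg [0.08 0.04 0.96]
```

View pics/w7.png

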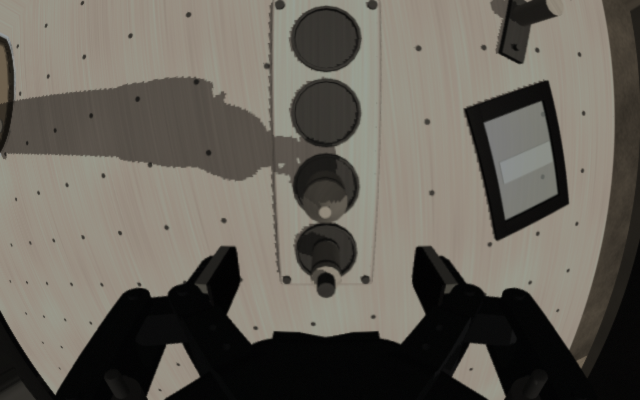

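The cone (tip 325,212) and slim (nose 325,285) both stand upright in their cups. Next is the stub.

carry_out(increments=[0,0,0,2,-0.5,0,0,0,0,0,7,-1.9,0,0,0,0,0,13,-3.5,0,0,0,0,0,19,-5.1,0,0,0,0,0,25,-6.7,0,0,0,0,1,31,-8.3,0,0,0,0,1,37,-9.9,0,0,0,0,1,41.8,-11.1,0,0,0,0,1,41.8,-11.1,0,0,0,0,1,41.8,-11.1,0,0])

```text
time_s: 20.38
tool_pos: [0.4862, 0.1959, 0.1581]
tcp_rot: [-3.139, 0.002, 1.417]
ft_force: [0.9, -0.3, 0.1]
gripper_width: 0.0856
finger_force: 0.0
```

```bash
python3 - <<'E'
from h import *
go((.4875,.196),.032,np.pi/2-.155)
E
```

```text
shift cm [ 0.05  0.15 12.61] turn deg [-0.12  0.1   0.04]
```

carry_out(increments=[0,0,0,0,0.1,3,0,0,0,0,0,0.1,7,0,0,0,0,0,0.1,10.5,0,0,0,0,0,0.1,12.6,0,0,0,0,0,0.1,12.6,0,0,0,0,0,0.1,12.6,0.3,0,0,0,0,0.1,12.6,0.6,0,0,0,0,0.1,12.6,0.9,0,0,0,0,0.1,12.6,0.9,0,0,0,0,0.1,12.6,0.9])

```text
time_s: 21.62
tool_pos: [0.489, 0.1961, 0.0343]
tcp_rot: [3.14, 0.0, 1.415]
ft_force: [-1.2, -0.9, 7.4]
gripper_width: 0.0393
finger_force: 30.0
```

carry_out(increments=[0,0,0,0,0,-1,0.9,0,0,0,0,0,-4,0.9,0,0,0,0,0,-8,0.9,0,0,0,0,0,-12.6,0.9,0,0,0,0,0,-12.6,0.9,0,0,0,0,0,-12.6,0.9])

```text
time_s: 22.38
tool_pos: [0.488, 0.1953, 0.1588]
tcp_rot: [-3.141, 0.001, 1.415]
ft_force: [-0.3, 0.0, -1.9]
gripper_width: 0.0396
finger_force: 30.8
```

```bash
python3 - <<'E'
from h import *
m=cup(np.array([.545,-.198]),psiM,.034);print(m);go(m,.16,np.pi/2-.1385)
w=r.camera("wrist");cv2.imwrite("pics/w8.png",w["image"][:,:,::-1])
E
```

```text
[ 0.54969396 -0.16432558]
shift cm [-34.57  11.67  -0.09] turn deg [-0.04  0.06 -0.99]
```

View pics/w8.png

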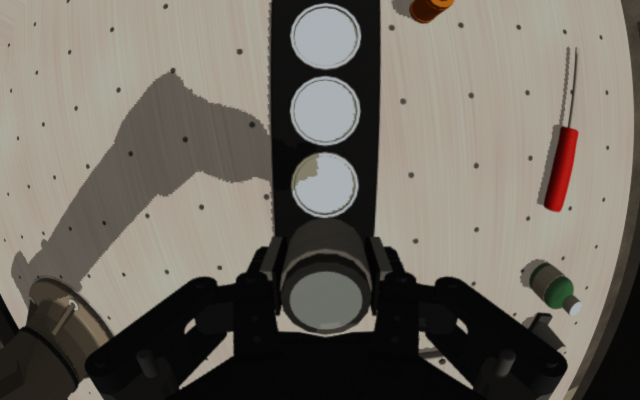

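The stub is held upright (front glass at 326,300). I'll carry it across.

carry_out(increments=[0,0,0,-1.5,0.5,0,0.9,0,0,0,-5,1.7,0,0.9,0,0,0,-9,3,0,0.9,0,0,0,-13,4.4,0,0.9,0,0,0,-17,5.7,0,0.9,0,0,-1,-21,7.1,0,0.9,0,0,-1,-25,8.4,0,0.9,0,0,-1,-29,9.8,0,0.9,0,0,-1,-32.5,11,0,0.9,0,0,-1,-34.6,11.7,0,0.9])

```text
time_s: 23.68
tool_pos: [0.5493, -0.1674, 0.158]
tcp_rot: [-3.139, 0.001, 1.429]
ft_force: [-0.2, 0.3, -2.8]
gripper_width: 0.0393
finger_force: 30.8
```

carry_out(increments=[0,0,0,0,0,0,0.9,0,0,0,0,0,0,0.9])

```text
time_s: 23.92
tool_pos: [0.5503, -0.1619, 0.159]
tcp_rot: [-3.141, -0.001, 1.435]
ft_force: [-0.3, 0.4, -1.8]
gripper_width: 0.0393
finger_force: 30.8
```

```bash
python3 - <<'E'
from h import *
m=cup(np.array([.545,-.198]),psiM,.034);go(m,.035,np.pi/2-.1385)
E
```

```text
shift cm [-0.27 -0.02 12.4 ] turn deg [-0.05 -0.08  0.15]
```

carry_out(increments=[0,0,0,-0.2,0,2,0.9,0,0,0,-0.2,0,5,0.9,0,0,0,-0.2,0,8,0.9,0,0,0,-0.2,0,10.5,0.9,0,0,0,-0.2,0,12,0.9,0,0,0,-0.2,0,12.3,0.9,0,0,0,-0.2,0,12.4,0.9,0,0,0,-0.2,0,12.4,0.9])

```text
time_s: 24.92
tool_pos: [0.5511, -0.1661, 0.0362]
tcp_rot: [3.14, 0.0, 1.433]
ft_force: [1.2, 0.9, -1.8]
gripper_width: 0.0391
finger_force: 30.8
```

carry_out(increments=[0,0,0,0,0,0.1,0.9,0,0,0,0,0,0.2,0.9,0,0,0,0,0,0.2,0.9])

```text
time_s: 25.3
tool_pos: [0.5507, -0.1662, 0.0344]
tcp_rot: [3.141, 0.001, 1.432]
ft_force: [-2.4, 1.1, 5.7]
gripper_width: 0.039
finger_force: 31.4
```

On the floor. Release and rise.

carry_out(increments=[0,0,0,0,0,0,0.7,0,0,0,0,0,0,0.4,0,0,0,0,0,0,0,0,0,0,0,0,0,0,0,0,0,0,0,0,0,0,0,0,0,0,-3,0,0,0,0,0,0,-7,0,0,0,0,0,0,-11,0,0,0,0,0,0,-12.5,0,0,0,0,0,0,-12.5,0])

```text
time_s: 26.55
tool_pos: [0.5507, -0.1661, 0.1588]
tcp_rot: [3.14, 0.001, 1.433]
ft_force: [-0.5, 0.4, -1.3]
gripper_width: 0.085
finger_force: 0.0
```

```bash
python3 - <<'E'
from h import *
go((.4785,.1265),.16,np.pi/2-.155)
E
```

```text
shift cm [ 27.99 -11.18  -0.15] turn deg [0.08 0.03 0.96]
```

carry_out(increments=[0,0,0,2,-0.8,0,0,0,0,0,7,-2.8,0,0,0,0,0,12,-4.8,0,0,0,0,1,17,-6.8,0,0,0,0,1,22,-8.8,0,0,0,0,1,26,-10.4,0,0,0,0,1,28,-11.2,0,0,0,0,1,28,-11.2,0,0,0,0,1,28,-11.2,0,0])

```text
time_s: 27.68
tool_pos: [0.4772, 0.1258, 0.1573]
tcp_rot: [-3.14, 0.001, 1.415]
ft_force: [-0.1, -0.0, 0.1]
gripper_width: 0.0855
finger_force: 0.0
```

```bash
python3 - <<'E'
from h import *
go((.4785,.1265),.031,np.pi/2-.155)
w=r.camera("wrist");cv2.imwrite("pics/w9.png",w["image"][:,:,::-1])
E
```

```text
shift cm [ 0.11  0.14 12.63] turn deg [-0.1   0.08 -0.07]
```

View pics/w9.png

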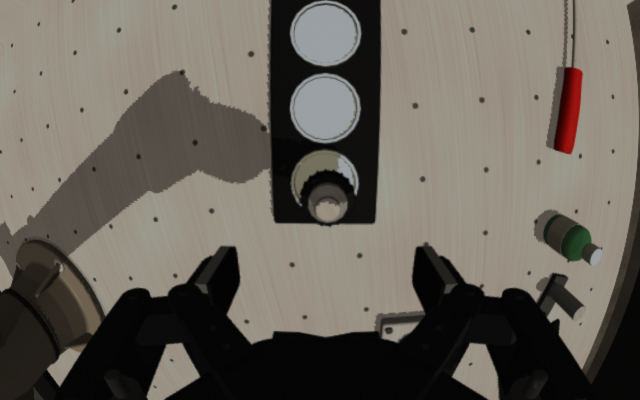

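The collar's nose is at (328,204), centred between the fingers. Descend and grip the ring.

carry_out(increments=[0,0,0,0.1,0.1,3,0,0,0,0,0.1,0.1,7,0,0,0,0,0.1,0.1,10.5,0,0,0,0,0.1,0.1,12.5,0,0,0,0,0.1,0.1,12.5,0,0,0,0,0.1,0.1,12.5,0.3,0,0,0,0.1,0.1,12.5,0.6,0,0,0,0.1,0.1,12.5,0.9,0,0,0,0.1,0.1,12.5,0.9,0,0,0,0.1,0.1,12.5,0.9])

```text
time_s: 28.98
tool_pos: [0.4798, 0.1276, 0.0344]
tcp_rot: [3.14, 0.0, 1.415]
ft_force: [-1.4, 0.4, 6.7]
gripper_width: 0.0428
finger_force: 30.1
```

carry_out(increments=[0,0,0,0,0,-1,0.9,0,0,0,0,0,-4,0.9,0,0,0,0,0,-8,0.9,0,0,0,0,0,-12.6,0.9,0,0,0,0,0,-12.6,0.9,0,0,0,0,0,-12.6,0.9])

```text
time_s: 29.72
tool_pos: [0.4784, 0.1272, 0.1589]
tcp_rot: [-3.141, 0.001, 1.415]
ft_force: [-0.9, -0.2, -2.4]
gripper_width: 0.0428
finger_force: 31.0
```

```bash
python3 - <<'E'
from h import *
m=cup(np.array([.545,-.198]),psiM,.102);print(m);go(m,.16,np.pi/2-.1385)
w=r.camera("wrist");cv2.imwrite("pics/w10.png",w["image"][:,:,::-1])
E
```

```text
[ 0.55908188 -0.09697673]
shift cm [-20.89  11.45  -0.1 ] turn deg [-0.04  0.05 -0.98]
```

View pics/w10.png

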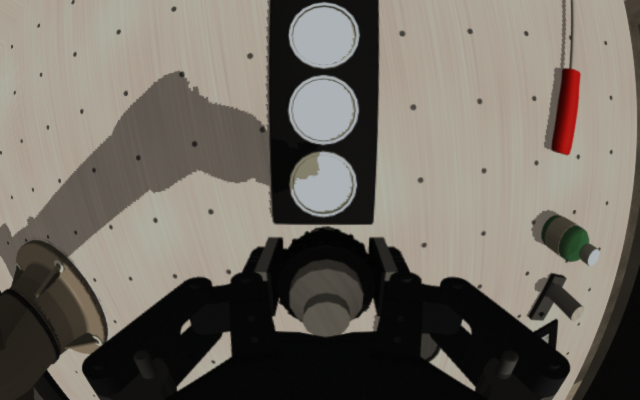

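The collar is held by its ring, upright (nose at 326,316). I'll carry it to the left-end cup.

carry_out(increments=[0,0,0,-1.5,0.8,0,0.9,0,0,0,-4.5,2.5,0,0.9,0,0,0,-8,4.4,0,0.9,0,0,-1,-11.5,6.3,0,0.9,0,0,-1,-15,8.2,0,0.9,0,0,-1,-18.5,10.1,0,0.9,0,0,-1,-20.9,11.4,0,0.9,0,0,-1,-20.9,11.4,0,0.9,0,0,-1,-20.9,11.4,0,0.9])

```text
time_s: 30.9
tool_pos: [0.5585, -0.0962, 0.1584]
tcp_rot: [-3.14, -0.001, 1.433]
ft_force: [0.1, 0.9, -1.4]
gripper_width: 0.0429
finger_force: 31.0
```

```bash
python3 - <<'E'
from h import *
m=cup(np.array([.545,-.198]),psiM,.102);go(m,.036,np.pi/2-.1385)
E
```

```text
shift cm [-0.08  0.09 12.24] turn deg [-0.12 -0.04  0.03]
```

carry_out(increments=[0,0,0,-0.1,0.1,2,0.9,0,0,0,-0.1,0.1,5,0.9,0,0,0,-0.1,0.1,8,0.9,0,0,0,-0.1,0.1,10.5,0.9,0,0,0,-0.1,0.1,11.8,0.9,0,0,0,-0.1,0.1,12.2,0.9,0,0,0,-0.1,0.1,12.3,0.9,0,0,0,-0.1,0.1,12.3,0.9])

```text
time_s: 31.9
tool_pos: [0.5609, -0.0977, 0.0371]
tcp_rot: [3.14, 0.0, 1.433]
ft_force: [0.4, 0.0, -0.3]
gripper_width: 0.0432
finger_force: 31.0
```

carry_out(increments=[0,0,0,0,0,0.1,0.9,0,0,0,0,0,0.2,0.9,0,0,0,0,0,0.3,0.9,0,0,0,0,0,0.3,0.9])

```text
time_s: 32.4
tool_pos: [0.5604, -0.0978, 0.0344]
tcp_rot: [3.141, 0.001, 1.433]
ft_force: [-2.0, 1.0, 5.5]
gripper_width: 0.0431
finger_force: 31.6
```

On the floor. Release, rise, and step back along the row for a check.

carry_out(increments=[0,0,0,0,0,0,0.7,0,0,0,0,0,0,0.4,0,0,0,0,0,0,0,0,0,0,0,0,0,0,0,0,0,0,0,0,0,0,0,0,0,0,-3,0,0,0,0,0,0,-7,0,0,0,0,0,0,-11,0,0,0,0,0,0,-16,0,0,0,0,0,0,-16,0])

```text
time_s: 33.65
tool_pos: [0.5632, -0.0976, 0.1977]
tcp_rot: [3.133, 0.001, 1.433]
ft_force: [0.1, 0.6, 0.1]
gripper_width: 0.0855
finger_force: 0.0
```

carry_out(increments=[0,0,0,5,0,0,0,0,0,0,11,0,0,0,0,0,0,17,-3,0,0,0,0,0,23,-5,0,0,0,0,0,28,-6,0,0,0,0,0,28,-6,0,0,0,0,0,28,-6,0,0])

```text
time_s: 34.52
tool_pos: [0.5389, 0.1871, 0.1922]
tcp_rot: [-3.14, 0.002, 1.433]
ft_force: [0.4, -0.3, 0.1]
gripper_width: 0.0854
finger_force: 0.0
```

```bash
python3 - <<'E'
from h import *
a=r.camera("top")["image"][160:240,330:470];b=r.camera("scene")["image"][110:240,190:330]
o=np.vstack([cv2.resize(a,(520,297),interpolation=cv2.INTER_CUBIC),cv2.resize(b,(520,300),interpolation=cv2.INTER_CUBIC)])
cv2.imwrite("pics/end.png",o[:,:,::-1]);print(r.state()["finger_force"])
E
```

```text
0.0
```

View pics/end.png

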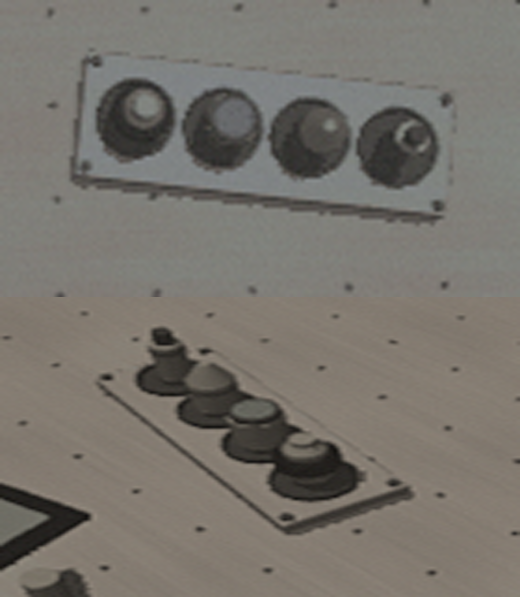

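All four stand upright in their cups. The tops are at collar (145,105), stub (235,115), cone (328,125) and slim (412,134) in the upper crop. I'll check the offsets, then hand in.

```bash
python3 - <<'E'
from h import *
c=r.camera("top");k=520/140
ex=np.array([np.cos(psiM),np.sin(psiM)]);ey=np.array([-ex[1],ex[0]]);ok=True
for (u,v),z,y in (((145,105),.085,.102),((235,115),.075,.034),((328,125),.093,-.034),((412,134),.097,-.102)):
    d=ray(c,(330+u/k,160+v/k),z)-M0;dx,dy=d@ex,d@ey-y;ok&=max(abs(dx),abs(dy))<.011;print(round(dx,4),round(dy,4))
if ok: print(r.job_done())
E
```

```text
0.0009 -0.0029
0.0024 -0.0032
-0.0004 -0.0013
-0.0009 0.0058
the job is handed in; nothing more can be done
None
```

All four objectives now stand upright in the aluminium rack in reversed order (collar, stub, cone, slim from left to right), each measured within about 6 mm of its cup's centre, and the job is handed in at about 35 s; no verdict came back.

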